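# Open the tumbler barrel and load its ceramic media

### The arm

A 6-joint arm with a two-finger parallel gripper is mounted at the origin on a cart in front of the work surface, level with it; the furniture and walls round the work are solid. World frame = base frame: x ahead of the robot, y to its left, z up, the work surface at z = 0. Lengths are in m, angles in degrees, forces in N, time in s.
With the tool pointing down it reaches from about 0.325 to 0.85 m from the base axis. Payload 4.4 kg.
Tool frame: the origin (TCP) lies at the very end of the fingers, on their centre line; the grasp point (between the pads) lies 19 mm behind it (arm.pinch_z is the distance from the TCP to the grasp point, in m); z points along the fingers, y is the line along which they close (so a half turn about z gives the same grasp; the last joint's range is limited). The gripper opens to 94 mm and grips with 3 to 60 N. Pads are 16 mm wide; open, the fingers measure 119 mm over their backs; the gripper's body (75 mm by 177 mm) begins 78 mm behind the grasp point.
Start: joints at [-76.92, 11.837, 88.321, -0, 79.842, -8.623], TCP at [0.213, -0.534, 0.205] pointing down, gripper open.
Joint ranges: [-156.59, 156.59], [-49.26, 127.26], [12.9, 141.05], [-63.56, 243.56], [4.71, 150.69], [-161.64, 161.64]. Speed limits (degrees/s): [159.86, 159.86, 180, 180, 180, 180].

### API

Orientations are given as a 3x3 rotation matrix whose columns are the frame's x, y, z axes.
In Python, from plant import arm, cams, close_job gives the robot as it stands. The module is installed in compiled form; this text tells all that it offers.
- The arm moves only by the tool step_arm, never from a script. Its arguments are lists of equal length, an entry for each row: "angular": the turn, a rotation vector about the tool's x, y, z in degrees, a list of three; "travel": the shift along the tool's x, y, z in m, a list of three; "grip": the closure in counts, from 0 (fully open) to 255 (shut). A call has exactly 10 rows; each row shifts and turns the commanded pose from where the row before left it, along the tool's axes as they then stand; what a row does not reach is not made up. A row lasts 1/8 s, in which the tool goes at most 62.5 mm and 10.7 degrees, less where a joint would pass 70% of its speed; a pose out of reach is approached as far as the arm can. A call with a gripper value outside its range is refused whole. The fingers move at their own pace and stop on an object; "force" is the grip in N (left out, the last holds). Time passes only in rows, so rows that do not move let the fingers close, or fill a call up. It gives the time, the measured TCP pose, the force, the opening and the grip force at its end, in the units of the state.
- arm.read_state(): the state, without advancing time (a new reading comes with each control period).
- cams.capture(name): name is "scene" or "side" or "wrist"; returns a dict with "frame" (400x640x3 uint8, red, green, blue), "camera_matrix" (3x3 intrinsics, pixels), "R" (3x3) and "t" (3): a world point X has camera coordinates R X + t. Camera axes: x right, y down, z forward; pixel columns grow to the right and rows downward; lengths in m; the calibration is good to about 2 mm. A picture is of the moment at which its call begins. There is no depth.
- close_job(): hands the job in; it is judged then, once.
The state is a dict: "clock": time; "q": joint angles; "qd": joint speeds; "joint_torque": joint torques, N m; "eef_pos": TCP position; "eef_rot": TCP orientation; "ft_force": force on the tool from outside, world axes, zero at the start; "torque": the same for the moment, N m; "width": finger opening in m; "finger_force": force on a finger pad.
Only numpy, scipy, OpenCV 4.12 (cv2) and the standard library are available. Lean on these libraries where they do the work, as an engineer would, in place of code of your own. Each camera call takes 0.05 s, during which the arm holds its last target. There are 200 camera calls.

### The job

Unscrew the black screw cap of the tumbler barrel (several turns anticlockwise seen from above, until the thread lets go), lift it clear and stand it the right way up on the bench top in front of the barrel's stand. Then swing the bail of the steel pan over towards the barrel so that all three ceramic stars tip into the open barrel, and leave the other things on the bench alone.

Things in the scene. Friction and masses are not known exactly. Their poses are not given: they have to be found in the camera images.
- stand: Fixed loading stand at the back of the right-hand bench: dark steel base plate 205 x 116 x 10 mm carrying the barrel and, to its left, the tipping pan. Origin on the bench surface under the barrel's axis; +x points from barrel to pan (roughly to the robot's left), +y towards the robot, z up. Pan's pivot axis: along y at x = 62 mm, z = 72 mm. The bench before it is free but for small things.
- barrel: Grey plastic barrel, fixed on the stand's plate. Origin: centre of its underside, 10 mm above the bench; z up along its axis; its yaw is arbitrary. Height 90 mm, body diameter 108 mm, neck outer diameter 84 mm (95 mm over the thread), straight bore 74 mm, inner floor 6 mm above the origin. The neck carries a right-hand external thread of 9 mm pitch.
- cap: Black ribbed cap, 0.25 kg, screwed fully onto the barrel. Skirt 111 mm across; a flat-ended plug 73 mm across reaches 28 mm below the skirt; height 104 mm. Across its top disc (z = 72 mm) stands a straight grip bar 112 mm long (cap's x), 14 mm wide (y), 32 mm high. Origin: centre of the plug's underside, 24 mm above the barrel's origin when screwed home; z up.
- mouth (a point): Centre of the barrel's mouth, level with its rim (100 mm above the bench), bore 74 mm.
- pan (a joint): Tipping angle of the open steel pan: 0 = level as found, 1.10 rad = stop, tipped into the barrel. Floor 110 x 44 mm inside. Level, its open lip is at x = 75 mm, z = 120 mm in the stand's frame, its rear end at x = 185 mm, its side walls reach z = 138 mm. It turns easily (under 3 N at the bail) and falls back to level when let go.
- bail (a point): Middle of the pan's bail: black rubber-covered crossbar 12 mm thick, 70 mm long, parallel to the stand's y, above the pan. Level: x = 147, z = 212 mm in the stand's frame, 164 mm from the pivot axis; it swings on an arc about that axis towards the barrel; at the stop it is near x = -24, z = 211 mm.
- star_1: Chunky white six-pointed ceramic tumbling star, 32 mm across, 20 mm thick, 30 g; lies in the pan in a row with the other two. Origin: centre of its underside.
- star_2: Second star, same shape.
- star_3: Third star, same shape.
- ring_clamp: Wooden ring clamp 124 mm long, 28 mm thick, lying on the bench near its front edge, to the right; origin at its middle; bystander.
- scriber: Scriber with magenta handle, 134 mm long, lying on the bench behind the stand; bystander.
- loupe: Folding loupe with black case, 64 mm long, lying on the bench in front of the stand, to the left; origin at its middle; bystander. Between it and the ring clamp, 400 to 470 mm ahead of the robot, the bench top is free: the pins scattered there are part of the bench and have no height.
- bar_top (a point): Middle of the top of the cap's grip bar, 104 mm above the cap's origin. Turning the cap anticlockwise lifts it 9 mm a turn; after about 2.5 turns (22 mm up) the thread lets go; turning on a little does no harm; then lift it 60 mm more to clear the rim. It turns easily (a few newtons sideways near one end of the bar, low down) and stays where it is left; the thread is slippery.
- pole (a point): Foot of a thin upright steel pole (13 mm thick, 1 m tall, fixed, part of the room) that holds up the flexible shaft, left of the stand; draw the arm in towards the robot when swinging past it.

How it is judged (in metres and radians):
On the way, in this order (a step that is already met when the one before it is completed fails the run):
1. the cap, unscrewed, is lifted clear of the barrel (z of cap in the frame of barrel above 0.091 m), for 0.1 s.
2. the cap stands on the bench, let go (height (world z) of cap between -0.005 and 0.005 m and angle between cap's own z axis and vertical below 0.1 rad and y of cap in the frame of stand above 0.07 m and contact force between cap and the fingers below 0.1 N), for 0.1 s.
3. the pan is tipped over the open barrel (value of joint pan above 0.6 rad).
At the end, for the whole second after the job is handed in: The cap stands still and the right way up (within 0.1 rad) on the bench top in front of the stand (its underside within 5 mm of the bench surface, its centre at least 70 mm nearer the robot than the stand's middle line); all three stars lie still inside the barrel, below its rim (height (world z) of cap between -0.005 and 0.005 m and angle between cap's own z axis and vertical below 0.1 rad and y of cap in the frame of stand above 0.07 m and linear speed of cap below 0.02 m/s and horizontal distance between each of star_1, star_2, star_3 and barrel below 0.04 m and z of star_1 in the frame of barrel between 0 and 0.085 m and linear speed of each of star_1, star_2, star_3 below 0.03 m/s and z of star_2 in the frame of barrel between 0 and 0.085 m and z of star_3 in the frame of barrel between 0 and 0.085 m); the robot touches nothing.
It fails at once if the ring clamp is shifted more than 30 mm (distance of ring_clamp from where it was at the start of the episode above 0.03 m).
It fails at once if the scriber is shifted more than 30 mm (distance of scriber from where it was at the start of the episode above 0.03 m).
It fails at once if the loupe is shifted more than 30 mm (distance of loupe from where it was at the start of the episode above 0.03 m).
It also fails if it takes over 67 s, if anything falls off the work surface, if the arm or the gripper's body presses on something with over 40 N, if the wrist force passes 120 N, or if a joint passes its speed limit or range.

## Working session

There is one attempt and no reset: what is moved stays moved. The work goes in short steps, Python scripts to look and compute and a tool call to move; the robot and the scene stay as the last step left them, time stands still between calls to the robot, and variables do not carry over. Pictures are saved under pics/ and viewed, at most 10 in all, crops included, and the job is handed in when it is done.

Besides the shell and the picture viewer there is one more tool, called after "Call:" as name(argument=value, ...), one argument or row to a line, values as JSON. step_arm: Moves the arm, as the interface text tells. Its arguments: {"type":"object","properties":{"angular":{"type":"array"},"travel":{"type":"array"},"grip":{"type":"array"},"force":{"type":"number"}},"required":["angular","travel","grip"]}

```bash
mkdir -p pics; cat > h.py <<'E'
import numpy as np, cv2
from plant import arm, cams
def snap(n,f):
    c=cams.capture(n); cv2.imwrite('pics/'+f,c['frame'][:,:,::-1]); np.savez('pics/'+f+'.npz',**c); return c
def tri(obs):
    A=[];b=[]
    for f,(u,v) in obs:
        c=np.load('pics/'+f+'.npz'); P=c['camera_matrix']@np.c_[c['R'],c['t']]
        for r,w in((0,u),(1,v)):
            a=P[r]-w*P[2]; n=np.linalg.norm(a[:3]); A.append(a[:3]/n); b.append(-a[3]/n)
    A=np.array(A);b=np.array(b);x=np.linalg.lstsq(A,b,rcond=None)[0]
    return x
def onz(f,uv,z):
    c=np.load('pics/'+f+'.npz'); d=c['R'].T@np.linalg.inv(c['camera_matrix'])@np.array([*uv,1]); o=-c['R'].T@c['t']
    return o+d*(z-o[2])/d[2]
def proj(f,X):
    c=np.load('pics/'+f+'.npz'); p=c['camera_matrix']@(c['R']@np.array(X)+c['t']); return p[:2]/p[2]
E
python3 - <<'E'
from h import *
a=snap('scene','a.png');b=snap('side','b.png')
for c in(a,b): print(-c['R'].T@c['t'],c['R'][2])
s=arm.read_state(); print(s['clock'],s['eef_pos'],s['eef_rot'],s['width'],arm.pinch_z)
E
```

```text
[0.10814308 0.42642553 0.72235805] [ 0.49775613 -0.53783865 -0.68041783]
[ 0.54538873 -0.78137894  0.68304187] [-0.01044274  0.80127925 -0.59819939]
0.1 [ 0.21245781 -0.53351977  0.20437245] [[ 9.29126140e-01  3.69762596e-01 -4.88780500e-04]
 [ 3.69762791e-01 -9.29123903e-01  2.06193011e-03]
 [ 3.08286984e-04 -2.09652600e-03 -9.99997755e-01]] 0.09372996010888485 0.0188
```

View pics/a.png

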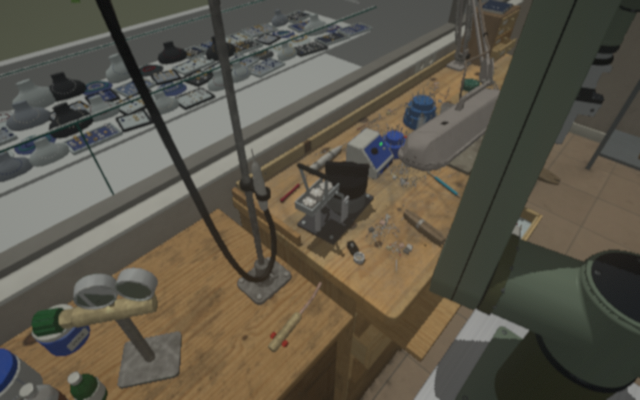

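View pics/b.png

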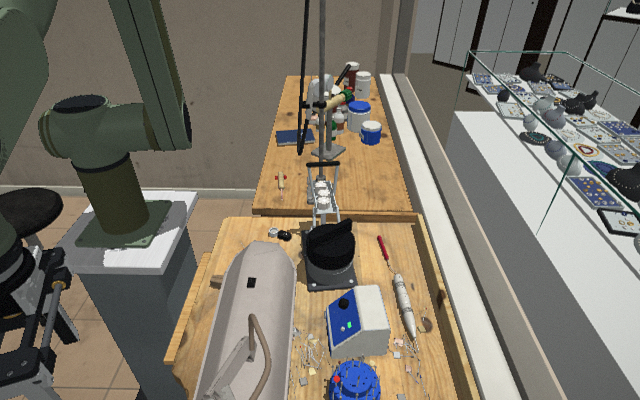

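The scene view shows the cap at about (348,185) and the pan at (318,195). In the side view the cap is at (330,240) and the bail at (323,164). I'll enlarge both areas in one picture.

```bash
python3 - <<'E'
from h import *
a=cv2.imread('pics/a.png')[140:280,270:390];b=cv2.imread('pics/b.png')[150:300,270:400]
a=cv2.resize(a,None,fx=3.2,fy=4,interpolation=3)
a=cv2.imread('pics/a.png')[145:270,280:380];b=cv2.imread('pics/b.png')[155:290,280:370]
a=cv2.resize(a,None,fx=4,fy=4,interpolation=3);b=cv2.resize(b,None,fx=4,fy=4,interpolation=3)
o=np.zeros((540,790,3),np.uint8);o[:500,:400]=a;o[:540,410:770]=b;cv2.imwrite('pics/ab.png',o)
E
```

```text
(no output)
```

View pics/ab.png

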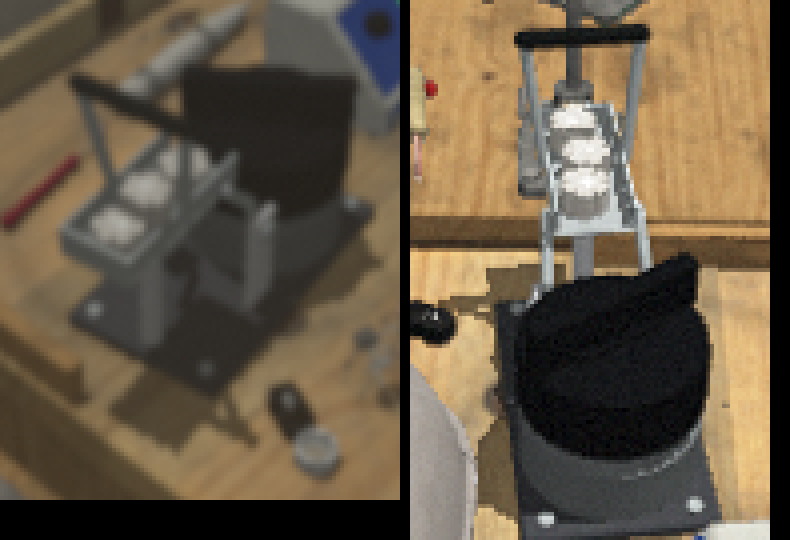

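```bash
python3 - <<'E'
from h import *
S=lambda x,y:('a.png',(280+x/4,145+y/4)); D=lambda x,y:('b.png',(280+(x-410)/4,155+y/4))
far=tri([S(75,78),D(645,33)]);near=tri([S(228,145),D(520,39)]);print('bail',far,near,np.linalg.norm(far-near))
print('plate L,F,R on z=.01',*[onz('a.png',S(*p)[1],.01)for p in((70,318),(225,392),(372,208))])
print('side plate nearL,nearR',*[onz('b.png',D(*p)[1],.01)for p in((523,538),(720,518),(497,303))])
print('bar ends top', onz('b.png',D(683,258)[1],.138),onz('b.png',D(530,335)[1],.138))
print('ellipse cap top edge', onz('b.png',D(519,350)[1],.1),onz('b.png',D(709,350)[1],.1))
E
```

```text
bail [ 0.5810832  -0.01150827  0.21091096] [ 0.4969028  -0.02812866  0.20926359] 0.0858212736532962
plate L,F,R on z=.01 [ 0.59366029 -0.00736805  0.01      ] [ 0.48029763 -0.02868542  0.01      ] [ 0.51280551 -0.22104337  0.01      ]
side plate nearL,nearR [ 0.51500447 -0.22856575  0.01      ] [ 0.62713838 -0.21143756  0.01      ] [ 0.48926213 -0.03124895  0.01      ]
bar ends top [ 0.60253052 -0.13333462  0.138     ] [ 0.51879742 -0.19869335  0.138     ]
ellipse cap top edge [ 0.51126232 -0.17043543  0.1       ] [ 0.61762131 -0.16767409  0.1       ]
```

```bash
python3 - <<'E'
from h import *
print('tcp side',proj('b.png',[.213,-.534,.205]))
print('loupe',onz('a.png',(354,253),.01),onz('b.png',(279,234),.01))
print('clamp',*[onz('a.png',p,.014)for p in((405,212),(425,227),(443,241))])
print('pole',onz('a.png',(262,282),.01), 'red',onz('b.png',(383,248),.005))
print('grey tip',tri([('a.png',(403,155)),('b.png',(262,245))]),tri([('a.png',(455,165)),('b.png',(262,245))]))
print('grey on table',*[onz('b.png',p,.1)for p in((215,395),(295,300),(262,245))],*[onz('a.png',p,.1)for p in((403,155),(470,165),(495,95))])
print('box',*[onz('b.png',p,.08)for p in((328,290),(380,290))])
print('capS',proj('b.png',[.437,-.184,0]),proj('a.png',[.437,-.184,0]))
E
```

```text
tcp side [ 64.7802488  373.66985904]
loupe [ 0.42895152 -0.0342305   0.01      ] [ 0.42973847 -0.04568525  0.01      ]
clamp [ 0.41361849 -0.22832916  0.014     ] [ 0.34675935 -0.21780431  0.014     ] [ 0.29015128 -0.20760143  0.014     ]
pole [0.52885194 0.16775696 0.01      ] red [ 0.70071534 -0.08612476  0.005     ]
grey tip [ 0.44127792 -0.24616755  0.17060213] [ 0.38707373 -0.27580604  0.17881376]
grey on table [ 0.38584143 -0.50745489  0.1       ] [ 0.4949516  -0.32817262  0.1       ] [ 0.41132383 -0.18101024  0.1       ] [ 0.50216927 -0.3296831   0.1       ] [ 0.34636301 -0.41311888  0.1       ] [ 0.46036135 -0.82585129  0.1       ]
box [ 0.55809957 -0.28636002  0.08      ] [ 0.66328598 -0.28380256  0.08      ]
capS [276.19331856 276.67036801] [387.2965683  220.29554241]
```

Call:
step_arm(
  angular=[
    [0,0,0],
    [0,0,0],
    [0,0,0],
    [0,0,0],
    [0,0,0],
    [0,0,0],
    [0,0,0],
    [0,0,0],
    [0,0,0],
    [0,0,0],
  ],
  travel=[
    [0,0,-0.05],
    [0,0,-0.05],
    [0,0,0],
    [0,0,0],
    [0,0,0],
    [0,0,0],
    [0,0,0],
    [0,0,0],
    [0,0,0],
    [0,0,0],
  ],
  grip=[0,0,0,0,0,0,0,0,0,0],
)

```text
clock: 1.35
eef_pos: [0.2126, -0.5343, 0.3055]
eef_rot: [[0.929, 0.37, 0.0], [0.37, -0.929, -0.0], [-0.0, 0.0, -1.0]]
ft_force: [1.4, -0.0, -0.6]
width: 0.094
finger_force: 0.0
```

```bash
python3 - <<'E'
from h import *
a=cv2.imread('pics/a.png')[0:250,380:540];b=cv2.imread('pics/b.png')[200:400,160:400]
w=snap('wrist','w.png')['frame'][:,:,::-1]; print(-w.mean())
a=cv2.resize(a,None,fx=2.2,fy=2.2,interpolation=3);b=cv2.resize(b,None,fx=1.5,fy=1.5,interpolation=3);w=cv2.resize(w,None,fx=.65,fy=.65)
o=np.zeros((600,800,3),np.uint8);o[:550,:352]=a;o[:300,360:720]=b;o[310:570,360:776]=w;cv2.imwrite('pics/l.png',o)
E
```

```text
-105.48601822916666
```

View pics/l.png

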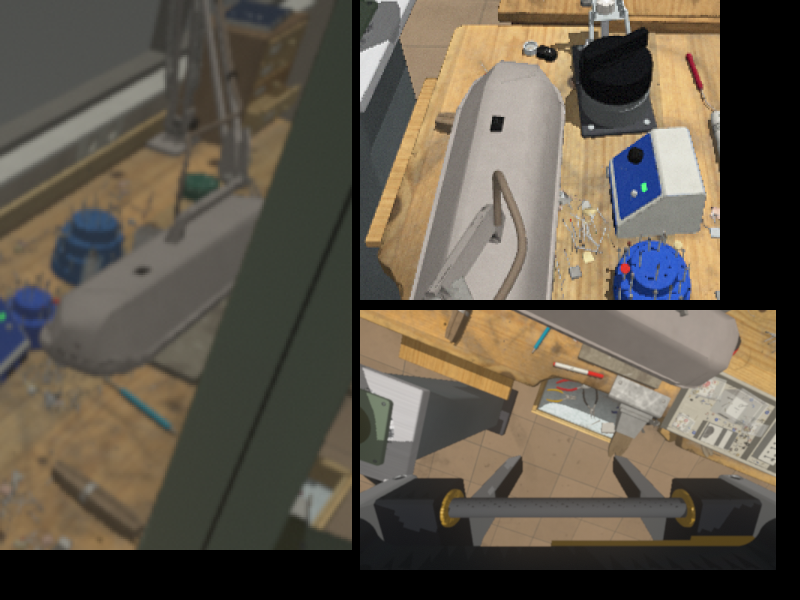

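```bash
python3 - <<'E'
from h import *
print('switch',tri([('a.png',(444.5,122.7)),('b.png',(251.3,282.7))]))
print('bracket',tri([('a.png',(459.5,107)),('b.png',(250,357))]))
print('nose topcorners',tri([('a.png',(404,153)),('b.png',(272,243))]),tri([('a.png',(413,163)),('b.png',(252,242))]))
for p in((403,150),(412,169),(455,160)): print(onz('a.png',p,.3))
for p in((280,240),(258,241),(293,265),(235,260)): print(onz('b.png',p,.3),onz('b.png',p,.25))
E
```

```text
switch [ 0.43128904 -0.38099738  0.20955856]
bracket [ 0.44832814 -0.5006533   0.19661049]
nose topcorners [ 0.45199576 -0.24855755  0.17417148] [ 0.41445867 -0.23873432  0.16777349]
[ 0.38430512 -0.09988693  0.3       ]
[ 0.3406439 -0.062804   0.3      ]
[ 0.29684724 -0.13839886  0.3       ]
[ 0.48241993 -0.37573269  0.3       ] [ 0.47420036 -0.32278205  0.25      ]
[ 0.4502376  -0.37871064  0.3       ] [ 0.43781714 -0.32614873  0.25      ]
[ 0.50536493 -0.42497267  0.3       ] [ 0.50014046 -0.37844953  0.25      ]
[ 0.42398744 -0.41764613  0.3       ] [ 0.40814044 -0.37016663  0.25      ]
```

The grey object is a lamp head over the bench, with its nose near (0.43, -0.25) and its top at about 0.21. I'll travel above it.

Call:
step_arm(
  angular=[
    [0,0,0],
    [0,0,0],
    [0,0,0],
    [0,0,0],
    [0,0,0],
    [0,0,0],
    [0,0,0],
    [0,0,0],
    [0,0,0],
    [0,0,-10],
  ],
  travel=[
    [0.051,-0.0237,0],
    [0.051,-0.0237,0],
    [0.051,-0.0237,0],
    [0.051,-0.0237,0],
    [0.051,-0.0237,0],
    [0.051,-0.0237,0],
    [0.051,-0.0237,0],
    [0.051,-0.0237,0],
    [0.051,-0.0237,0],
    [0,0,0],
  ],
  grip=[0,0,0,0,0,0,0,0,0,0],
)

```text
clock: 2.65
eef_pos: [0.5623, -0.1629, 0.3052]
eef_rot: [[0.845, 0.534, 0.0], [0.534, -0.845, 0.001], [0.001, -0.001, -1.0]]
ft_force: [-0.2, -0.1, 0.1]
width: 0.0943
finger_force: 0.0
```

```bash
python3 - <<'E'
from h import *
c=snap('wrist','w1.png'); s=arm.read_state(); print(s['clock'],s['q'],s['eef_pos']); R=s['eef_rot']; print(R.T@(-c['R'].T@c['t']-s['eef_pos']), R.T@c['R'][2])
E
```

```text
2.7 [-2.47919278e+01  9.77018545e+00  7.90820461e+01  6.49985611e-03
  9.11681290e+01  3.27563042e+01] [ 0.56132295 -0.16427793  0.30519222]
[ 0.07138608  0.00021526 -0.17885718] [-2.43973174e-01 -3.46912330e-04  9.69781919e-01]
```

View pics/w1.png

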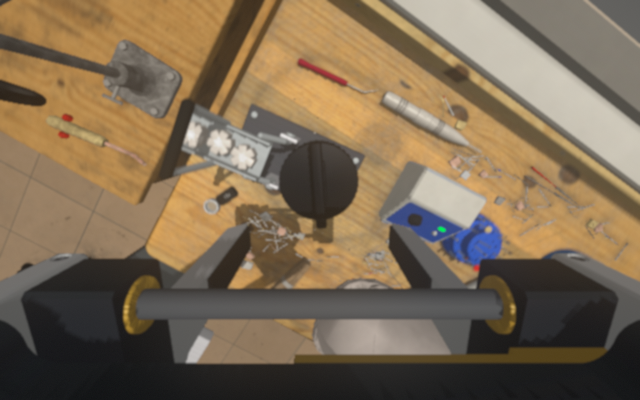

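The wrist view has the cap's disc centred near (318,181). The bar runs from (316,142) to (321,227), and the loupe, pan and stars are on the left.

```bash
python3 - <<'E'
from h import *
A=onz('w1.png',(316,142),.138);B=onz('w1.png',(321,226),.138);print(A,B,(A+B)/2,np.linalg.norm(A-B),np.degrees(np.arctan2(*(A-B)[[1,0]])))
print('disc l/r @.1',onz('w1.png',(279,183),.105),onz('w1.png',(358,183),.105))
b=lambda x,y:('b.png',(280+(x-410)/4,155+y/4))
print('end tri',tri([('w1.png',(316,142)),b(690,258)]),tri([('w1.png',(321,226)),b(520,338)]))
print('bail wrist',*[onz('w1.png',p,.211) for p in((188,103),(142,200))])
print('loupe',onz('w1.png',(220,201),.01))
E
```

```text
[ 0.60697184 -0.13099092  0.138     ] [ 0.51990145 -0.1933393   0.138     ] [ 0.56343664 -0.16216511  0.138     ] 0.10709142065671737 35.60526858054012
disc l/r @.1 [ 0.53195143 -0.11790094  0.105     ] [ 0.58968921 -0.20927504  0.105     ]
end tri [ 0.60678938 -0.13100393  0.13611499] [ 0.51541318 -0.19444384  0.13075484]
bail wrist [ 0.57694303 -0.01163297  0.211     ] [ 0.46890611 -0.01306115  0.211     ]
loupe [ 0.42718811 -0.04514596  0.01      ]
```

Call:
step_arm(
  angular=[
    [0,0,-3.5],
    [0,0,0],
    [0,0,0],
    [0,0,0],
    [0,0,0],
    [0,0,0],
    [0,0,0],
    [0,0,0],
    [0,0,0],
    [0,0,0],
  ],
  travel=[
    [0.001,0,0.06],
    [0,0,0.055],
    [0,0,0.05],
    [0,0,0.029],
    [0,0,0],
    [0,0,0],
    [0,0,0],
    [0,0,0],
    [0,0,0],
    [0,0,0],
  ],
  grip=[0,60,100,100,100,255,255,255,255,255],
  force=60,
)

```text
clock: 3.95
eef_pos: [0.5599, -0.1638, 0.1117]
eef_rot: [[0.817, 0.576, -0.003], [0.577, -0.817, 0.004], [-0.0, -0.005, -1.0]]
ft_force: [-5.3, 5.6, 5.2]
width: 0.0132
finger_force: 60.0
```

Call:
step_arm(
  angular=[
    [0,0,-5],
    [0,0,-10.5],
    [0,0,-10.5],
    [0,0,-10.5],
    [0,0,-10.5],
    [0,0,-10.5],
    [0,0,-10.5],
    [0,0,-10.5],
    [0,0,-10.5],
    [0,0,-10.5],
  ],
  travel=[
    [0,-0.001,-0.0001],
    [0,0,-0.00026],
    [0,0,-0.00026],
    [0,0,-0.00026],
    [0,0,-0.00026],
    [0,0,-0.00026],
    [0,0,-0.00026],
    [0,0,-0.00026],
    [0,0,-0.00026],
    [0,0,-0.00026],
  ],
  grip=[255,255,255,255,255,255,255,255,255,255],
)

```text
clock: 5.2
eef_pos: [0.5636, -0.164, 0.1145]
eef_rot: [[-0.707, 0.707, 0.007], [0.707, 0.707, 0.002], [-0.004, 0.006, -1.0]]
ft_force: [6.4, 4.1, -2.8]
width: 0.014
finger_force: 60.0
```

```bash
python3 - <<'E'
from h import *
c=snap('wrist','w2.png');s=arm.read_state();print(s['q'],s['torque'],s['ft_force'],s['eef_pos'])
b=snap('side','b2.png')['frame'][180:300,270:390,::-1]
o=np.zeros((400,800,3),np.uint8);o[:400,:400]=cv2.resize(c['frame'][100:,160:460,::-1],(400,400));o[:400,400:]=cv2.resize(b,(400,400),interpolation=3);cv2.imwrite('pics/c2.png',o)
E
```

```text
[-24.81236294  18.03471766  91.9218801    0.25862438  69.70310841
 -70.18945676] [ 0.59290278 -1.45829861  0.00337661] [ 6.19914779  3.19122149 -1.81250319] [ 0.56358331 -0.16399861  0.11455252]
```

View pics/c2.png

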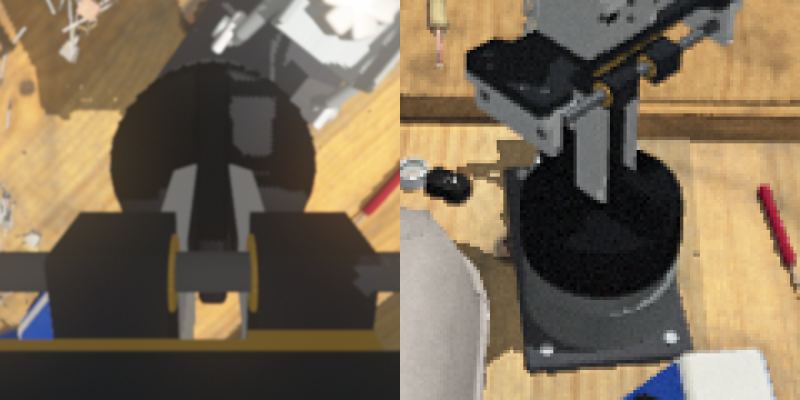

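The cap turns with the gripper, as wrist and side views both show the bar still held squarely. I'll carry on to the end of the stroke, then open.

Call:
step_arm(
  angular=[
    [0,0,-10.5],
    [0,0,-10.5],
    [0,0,-10.5],
    [0,0,-10.5],
    [0,0,-10.5],
    [0,0,-10.5],
    [0,0,-10.5],
    [0,0,-10.5],
    [0,0,0],
    [0,0,0],
  ],
  travel=[
    [0,0.001,-0.00026],
    [0,0,-0.00026],
    [0,0,-0.00026],
    [0,0,-0.00026],
    [0,0,-0.00026],
    [0,0,-0.00026],
    [0,0,-0.00026],
    [0,0,-0.00026],
    [0,0,0],
    [0,0,0],
  ],
  grip=[255,255,255,255,255,255,255,255,110,110],
)

```text
clock: 6.55
eef_pos: [0.5611, -0.1645, 0.116]
eef_rot: [[-0.781, -0.625, -0.0], [-0.625, 0.781, -0.001], [0.001, -0.0, -1.0]]
ft_force: [-0.0, 0.7, -1.0]
width: 0.0302
finger_force: 0.0
```

Call:
step_arm(
  angular=[
    [0,0,10.6],
    [0,0,10.6],
    [0,0,10.6],
    [0,0,10.6],
    [0,0,10.6],
    [0,0,10.6],
    [0,0,10.6],
    [0,0,10.6],
    [0,0,10.6],
    [0,0,10.6],
  ],
  travel=[
    [-0.002,0.001,-0.013],
    [0,0,-0.013],
    [0,0,-0.012],
    [0,0,0],
    [0,0,0],
    [0,0,0],
    [0,0,0],
    [0,0,0],
    [0,0,0],
    [0,0,0],
  ],
  grip=[110,110,110,110,110,110,110,110,110,110],
)

```text
clock: 7.8
eef_pos: [0.5619, -0.1628, 0.154]
eef_rot: [[-0.379, 0.925, -0.0], [0.925, 0.379, -0.0], [-0.0, -0.0, -1.0]]
ft_force: [0.0, 0.2, 0.8]
width: 0.0533
finger_force: 0.0
```

Call:
step_arm(
  angular=[
    [0,0,10.6],
    [0,0,10.6],
    [0,0,10.6],
    [0,0,10.6],
    [0,0,10.6],
    [0,0,10.6],
    [0,0,10.6],
    [0,0,0],
    [0,0,0],
    [0,0,0],
  ],
  travel=[
    [0,0,0],
    [0,0,0],
    [0,0,0],
    [0,0,0],
    [0,0,0.012],
    [0,0,0.013],
    [0,0,0.013],
    [0,0,0],
    [0,0,0],
    [0,0,0],
  ],
  grip=[110,110,110,110,110,110,180,255,255,255],
)

```text
clock: 9.05
eef_pos: [0.5626, -0.1626, 0.1168]
eef_rot: [[0.782, 0.623, 0.001], [0.623, -0.782, -0.001], [0.001, 0.001, -1.0]]
ft_force: [-0.2, 0.9, 0.3]
width: 0.0171
finger_force: 0.0
```

Call:
step_arm(
  angular=[
    [0,0,0],
    [0,0,-10.6],
    [0,0,-10.6],
    [0,0,-10.6],
    [0,0,-10.6],
    [0,0,-10.6],
    [0,0,-10.6],
    [0,0,-10.6],
    [0,0,-10.6],
    [0,0,-10.6],
  ],
  travel=[
    [0,0,0],
    [0,0,-0.00026],
    [0,0,-0.00026],
    [0,0,-0.00026],
    [0,0,-0.00026],
    [0,0,-0.00026],
    [0,0,-0.00026],
    [0,0,-0.00026],
    [0,0,-0.00026],
    [0,0,-0.00026],
  ],
  grip=[255,255,255,255,255,255,255,255,255,255],
)

```text
clock: 10.3
eef_pos: [0.5627, -0.1621, 0.1191]
eef_rot: [[-0.698, 0.716, 0.001], [0.716, 0.698, 0.0], [-0.001, 0.001, -1.0]]
ft_force: [0.3, 2.0, 1.3]
width: 0.0138
finger_force: 60.0
```

Call:
step_arm(
  angular=[
    [0,0,-10.6],
    [0,0,-10.6],
    [0,0,-10.6],
    [0,0,-10.6],
    [0,0,-10.6],
    [0,0,-10.6],
    [0,0,-10.6],
    [0,0,-10.6],
    [0,0,0],
    [0,0,0],
  ],
  travel=[
    [0,0,-0.00026],
    [0,0,-0.00026],
    [0,0,-0.00026],
    [0,0,-0.00026],
    [0,0,-0.00026],
    [0,0,-0.00026],
    [0,0,-0.00026],
    [0,0,-0.00026],
    [0,0,0],
    [0,0,0],
  ],
  grip=[255,255,255,255,255,255,255,255,110,110],
)

```text
clock: 11.55
eef_pos: [0.5622, -0.1625, 0.1204]
eef_rot: [[-0.782, -0.623, 0.0], [-0.623, 0.782, -0.0], [0.0, -0.0, -1.0]]
ft_force: [-0.4, -0.4, -0.4]
width: 0.0299
finger_force: 0.0
```

Turned about 364° so far, with low forces. Strokes 3 and 4.

Call:
step_arm(
  angular=[
    [0,0,10.6],
    [0,0,10.6],
    [0,0,10.6],
    [0,0,10.6],
    [0,0,10.6],
    [0,0,10.6],
    [0,0,10.6],
    [0,0,10.6],
    [0,0,10.6],
    [0,0,10.6],
  ],
  travel=[
    [0,0,-0.013],
    [0,0,-0.013],
    [0,0,-0.012],
    [0,0,0],
    [0,0,0],
    [0,0,0],
    [0,0,0],
    [0,0,0],
    [0,0,0],
    [0,0,0],
  ],
  grip=[110,110,110,110,110,110,110,110,110,110],
)

```text
clock: 12.8
eef_pos: [0.5621, -0.1624, 0.1582]
eef_rot: [[-0.378, 0.926, -0.0], [0.926, 0.378, -0.0], [-0.0, -0.0, -1.0]]
ft_force: [0.5, 0.8, -0.3]
width: 0.0531
finger_force: 0.0
```

Call:
step_arm(
  angular=[
    [0,0,10.6],
    [0,0,10.6],
    [0,0,10.6],
    [0,0,10.6],
    [0,0,10.6],
    [0,0,10.6],
    [0,0,10.6],
    [0,0,0],
    [0,0,0],
    [0,0,0],
  ],
  travel=[
    [0,0,0],
    [0,0,0],
    [0,0,0],
    [0,0,0],
    [0,0,0.012],
    [0,0,0.013],
    [0,0,0.013],
    [0,0,0],
    [0,0,0],
    [0,0,0],
  ],
  grip=[110,110,110,110,110,110,180,255,255,255],
)

```text
clock: 14.05
eef_pos: [0.5627, -0.1625, 0.1212]
eef_rot: [[0.782, 0.623, 0.001], [0.623, -0.782, -0.001], [0.001, 0.001, -1.0]]
ft_force: [-0.8, -0.7, 0.2]
width: 0.0166
finger_force: 0.0
```

Call:
step_arm(
  angular=[
    [0,0,0],
    [0,0,-10.6],
    [0,0,-10.6],
    [0,0,-10.6],
    [0,0,-10.6],
    [0,0,-10.6],
    [0,0,-10.6],
    [0,0,-10.6],
    [0,0,-10.6],
    [0,0,-10.6],
  ],
  travel=[
    [0,0,0],
    [0,0,-0.00026],
    [0,0,-0.00026],
    [0,0,-0.00026],
    [0,0,-0.00026],
    [0,0,-0.00026],
    [0,0,-0.00026],
    [0,0,-0.00026],
    [0,0,-0.00026],
    [0,0,-0.00026],
  ],
  grip=[255,255,255,255,255,255,255,255,255,255],
)

```text
clock: 15.3
eef_pos: [0.5626, -0.162, 0.1235]
eef_rot: [[-0.698, 0.716, 0.001], [0.716, 0.698, 0.0], [-0.001, 0.001, -1.0]]
ft_force: [-0.3, 2.5, 2.0]
width: 0.0133
finger_force: 60.0
```

Call:
step_arm(
  angular=[
    [0,0,-10.6],
    [0,0,-10.6],
    [0,0,-10.6],
    [0,0,-10.6],
    [0,0,-10.6],
    [0,0,-10.6],
    [0,0,-10.6],
    [0,0,-10.6],
    [0,0,0],
    [0,0,0],
  ],
  travel=[
    [0,0,-0.00026],
    [0,0,-0.00026],
    [0,0,-0.00026],
    [0,0,-0.00026],
    [0,0,-0.00026],
    [0,0,-0.00026],
    [0,0,-0.00026],
    [0,0,-0.00026],
    [0,0,0],
    [0,0,0],
  ],
  grip=[255,255,255,255,255,255,255,255,110,110],
)

```text
clock: 16.55
eef_pos: [0.5622, -0.1625, 0.1249]
eef_rot: [[-0.782, -0.623, 0.0], [-0.623, 0.782, -0.0], [0.0, -0.001, -1.0]]
ft_force: [0.2, -0.6, 0.1]
width: 0.0301
finger_force: 0.0
```

Call:
step_arm(
  angular=[
    [0,0,10.6],
    [0,0,10.6],
    [0,0,10.6],
    [0,0,10.6],
    [0,0,10.6],
    [0,0,10.6],
    [0,0,10.6],
    [0,0,10.6],
    [0,0,10.6],
    [0,0,10.6],
  ],
  travel=[
    [0,0,-0.013],
    [0,0,-0.013],
    [0,0,-0.012],
    [0,0,0],
    [0,0,0],
    [0,0,0],
    [0,0,0],
    [0,0,0],
    [0,0,0],
    [0,0,0],
  ],
  grip=[110,110,110,110,110,110,110,110,110,110],
)

```text
clock: 17.8
eef_pos: [0.5621, -0.1624, 0.1627]
eef_rot: [[-0.378, 0.926, -0.0], [0.926, 0.378, -0.0], [-0.0, -0.0, -1.0]]
ft_force: [0.1, -0.1, 0.6]
width: 0.0535
finger_force: 0.0
```

Call:
step_arm(
  angular=[
    [0,0,10.6],
    [0,0,10.6],
    [0,0,10.6],
    [0,0,10.6],
    [0,0,10.6],
    [0,0,10.6],
    [0,0,10.6],
    [0,0,0],
    [0,0,0],
    [0,0,0],
  ],
  travel=[
    [0,0,0],
    [0,0,0],
    [0,0,0],
    [0,0,0],
    [0,0,0.012],
    [0,0,0.013],
    [0,0,0.013],
    [0,0,0],
    [0,0,0],
    [0,0,0],
  ],
  grip=[110,110,110,110,110,110,180,255,255,255],
)

```text
clock: 19.05
eef_pos: [0.5627, -0.1625, 0.1256]
eef_rot: [[0.782, 0.623, 0.001], [0.623, -0.782, -0.001], [0.001, 0.001, -1.0]]
ft_force: [0.1, 0.4, 1.1]
width: 0.0171
finger_force: 0.0
```

Call:
step_arm(
  angular=[
    [0,0,0],
    [0,0,-10.6],
    [0,0,-10.6],
    [0,0,-10.6],
    [0,0,-10.6],
    [0,0,-10.6],
    [0,0,-10.6],
    [0,0,-10.6],
    [0,0,-10.6],
    [0,0,-10.6],
  ],
  travel=[
    [0,0,0],
    [0,0,-0.00026],
    [0,0,-0.00026],
    [0,0,-0.00026],
    [0,0,-0.00026],
    [0,0,-0.00026],
    [0,0,-0.00026],
    [0,0,-0.00026],
    [0,0,-0.00026],
    [0,0,-0.00026],
  ],
  grip=[255,255,255,255,255,255,255,255,255,255],
)

```text
clock: 20.3
eef_pos: [0.5626, -0.162, 0.1279]
eef_rot: [[-0.698, 0.716, 0.001], [0.716, 0.698, 0.0], [-0.001, 0.001, -1.0]]
ft_force: [-0.9, 1.6, 2.0]
width: 0.0139
finger_force: 60.0
```

Call:
step_arm(
  angular=[
    [0,0,-10.6],
    [0,0,-10.6],
    [0,0,-10.6],
    [0,0,-10.6],
    [0,0,-10.6],
    [0,0,-10.6],
    [0,0,-10.6],
    [0,0,-10.6],
    [0,0,0],
    [0,0,0],
  ],
  travel=[
    [0,0,-0.00026],
    [0,0,-0.00026],
    [0,0,-0.00026],
    [0,0,-0.00026],
    [0,0,-0.00026],
    [0,0,-0.00026],
    [0,0,-0.00026],
    [0,0,-0.00026],
    [0,0,0],
    [0,0,0],
  ],
  grip=[255,255,255,255,255,255,255,255,110,110],
)

```text
clock: 21.55
eef_pos: [0.5622, -0.1625, 0.1293]
eef_rot: [[-0.782, -0.623, 0.0], [-0.623, 0.782, -0.0], [0.0, -0.001, -1.0]]
ft_force: [-0.5, 0.1, -0.1]
width: 0.0306
finger_force: 0.0
```

Call:
step_arm(
  angular=[
    [0,0,10.6],
    [0,0,10.6],
    [0,0,10.6],
    [0,0,10.6],
    [0,0,10.6],
    [0,0,10.6],
    [0,0,10.6],
    [0,0,10.6],
    [0,0,10.6],
    [0,0,10.6],
  ],
  travel=[
    [0,0,-0.013],
    [0,0,-0.013],
    [0,0,-0.012],
    [0,0,0],
    [0,0,0],
    [0,0,0],
    [0,0,0],
    [0,0,0],
    [0,0,0],
    [0,0,0],
  ],
  grip=[110,110,110,110,110,110,110,110,110,110],
)

```text
clock: 22.8
eef_pos: [0.5621, -0.1624, 0.1671]
eef_rot: [[-0.378, 0.926, -0.0], [0.926, 0.378, -0.0], [-0.0, -0.0, -1.0]]
ft_force: [0.2, -0.2, 0.0]
width: 0.0531
finger_force: 0.0
```

Call:
step_arm(
  angular=[
    [0,0,10.6],
    [0,0,10.6],
    [0,0,10.6],
    [0,0,10.6],
    [0,0,10.6],
    [0,0,10.6],
    [0,0,10.6],
    [0,0,0],
    [0,0,0],
    [0,0,0],
  ],
  travel=[
    [0,0,0],
    [0,0,0],
    [0,0,0],
    [0,0,0],
    [0,0,0.012],
    [0,0,0.013],
    [0,0,0.013],
    [0,0,0],
    [0,0,0],
    [0,0,0],
  ],
  grip=[110,110,110,110,110,110,180,255,255,255],
)

```text
clock: 24.05
eef_pos: [0.5627, -0.1625, 0.1301]
eef_rot: [[0.782, 0.623, 0.001], [0.623, -0.782, -0.001], [0.001, 0.001, -1.0]]
ft_force: [-0.1, 0.9, 0.1]
width: 0.0169
finger_force: 0.0
```

Call:
step_arm(
  angular=[
    [0,0,0],
    [0,0,-10.6],
    [0,0,-10.6],
    [0,0,-10.6],
    [0,0,-10.6],
    [0,0,-10.6],
    [0,0,-10.6],
    [0,0,-10.6],
    [0,0,-10.6],
    [0,0,-10.6],
  ],
  travel=[
    [0,0,0],
    [0,0,-0.00026],
    [0,0,-0.00026],
    [0,0,-0.00026],
    [0,0,-0.00026],
    [0,0,-0.00026],
    [0,0,-0.00026],
    [0,0,-0.00026],
    [0,0,-0.00026],
    [0,0,-0.00026],
  ],
  grip=[255,255,255,255,255,255,255,255,255,255],
)

```text
clock: 25.3
eef_pos: [0.5626, -0.1621, 0.1324]
eef_rot: [[-0.698, 0.716, 0.001], [0.716, 0.698, 0.0], [-0.001, 0.001, -1.0]]
ft_force: [0.4, 0.8, 2.3]
width: 0.0134
finger_force: 60.0
```

Call:
step_arm(
  angular=[
    [0,0,-10.6],
    [0,0,-10.6],
    [0,0,-10.6],
    [0,0,-10.6],
    [0,0,-10.6],
    [0,0,-10.6],
    [0,0,-10.6],
    [0,0,-10.6],
    [0,0,-5],
    [0,0,0],
  ],
  travel=[
    [0,0,-0.00026],
    [0,0,-0.00026],
    [0,0,-0.00026],
    [0,0,-0.00026],
    [0,0,-0.00026],
    [0,0,-0.00026],
    [0,0,-0.00026],
    [0,0,-0.00026],
    [0,0,-0.00013],
    [0,0,-0.001],
  ],
  grip=[255,255,255,255,255,255,255,255,255,255],
)

```text
clock: 26.55
eef_pos: [0.5621, -0.1617, 0.1348]
eef_rot: [[-0.723, -0.69, 0.0], [-0.69, 0.723, 0.001], [-0.001, 0.001, -1.0]]
ft_force: [0.6, 1.0, -1.0]
width: 0.0136
finger_force: 60.0
```

Call:
step_arm(
  angular=[
    [0,0,0],
    [0,0,0],
    [0,0,0],
    [0,0,0],
    [0,0,0],
    [0,0,0],
    [0,0,0],
    [0,0,0],
    [0,0,0],
    [0,0,0],
  ],
  travel=[
    [0,0,-0.001],
    [0,0,-0.001],
    [0,0,-0.001],
    [0,0,0],
    [0,0,0],
    [0,0,0],
    [0,0,0],
    [0,0,0],
    [0,0,0],
    [0,0,0],
  ],
  grip=[255,255,255,255,255,255,255,255,255,255],
)

```text
clock: 27.8
eef_pos: [0.562, -0.1619, 0.1377]
eef_rot: [[-0.723, -0.691, -0.0], [-0.691, 0.723, 0.001], [-0.0, 0.001, -1.0]]
ft_force: [0.1, 4.4, -1.9]
width: 0.0134
finger_force: 60.0
```

The cap is free: it rose 3 mm with only its weight on the wrist. I'll lift it, turn so the gripper body stays clear of the lamp, and carry it forward.

Call:
step_arm(
  angular=[
    [0,0,0],
    [0,0,0],
    [0,0,0],
    [0,0,10.3],
    [0,0,10.3],
    [0,0,10.3],
    [0,0,10.3],
    [0,0,10.3],
    [0,0,10.3],
    [0,0,10.3],
  ],
  travel=[
    [0,0,-0.02],
    [0,0,-0.03],
    [0,0,-0.03],
    [0,0,0],
    [0,0,0],
    [0,0,0],
    [0,0,0],
    [0,0,0],
    [0,0,0],
    [0,0,0],
  ],
  grip=[255,255,255,255,255,255,255,255,255,255],
)

```text
clock: 29.05
eef_pos: [0.562, -0.1644, 0.2181]
eef_rot: [[-0.877, 0.481, 0.0], [0.481, 0.877, -0.004], [-0.002, -0.004, -1.0]]
ft_force: [0.2, 0.4, -2.0]
width: 0.0135
finger_force: 60.0
```

Call:
step_arm(
  angular=[
    [0,0,10.3],
    [0,0,10.3],
    [0,0,10.3],
    [0,0,10.3],
    [0,0,10.3],
    [0,0,10.3],
    [0,0,0],
    [0,0,0],
    [0,0,0],
    [0,0,0],
  ],
  travel=[
    [0,0,0],
    [0,0,0],
    [0,0,0],
    [0,0,0],
    [0,0,0],
    [0,0,0],
    [0.007,-0.032,0],
    [0.007,-0.032,0],
    [0.007,-0.032,0],
    [0.007,-0.032,0],
  ],
  grip=[255,255,255,255,255,255,255,255,255,255],
)

```text
clock: 30.3
eef_pos: [0.4331, -0.1355, 0.2182]
eef_rot: [[0.004, 1.0, 0.0], [1.0, -0.004, -0.004], [-0.004, 0.0, -1.0]]
ft_force: [-0.5, 0.2, -1.8]
width: 0.0133
finger_force: 60.0
```

```bash
python3 - <<'E'
from h import *
b=snap('side','b3.png')['frame'][150:330,180:400,::-1];a=snap('scene','a3.png')['frame'][130:290,280:460,::-1]
print(arm.read_state()['eef_pos'],arm.read_state()['ft_force'])
o=np.zeros((400,800,3),np.uint8);o[:,:400]=cv2.resize(b,(400,327+73),interpolation=3);o[:,400:]=cv2.resize(a,(400,400),interpolation=3);cv2.imwrite('pics/c3.png',o)
E
```

```text
[ 0.43139065 -0.1345742   0.21775391] [ 1.19327316 -0.39675533 -3.09998851]
```

View pics/c3.png

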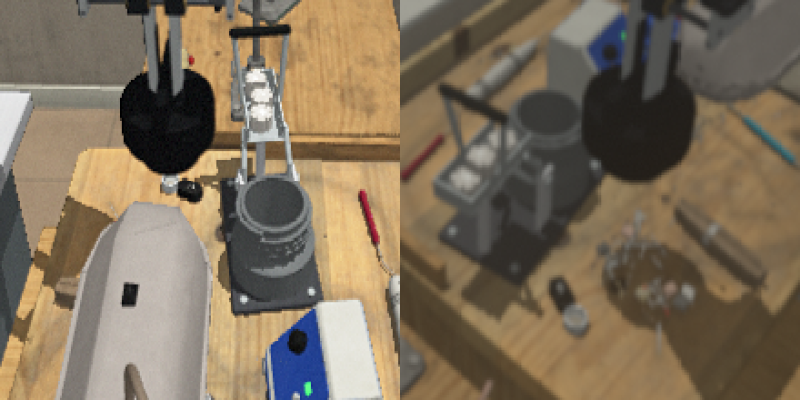

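The cap hangs upright in the grip and the barrel is open. I'll shift 10 mm away from the loupe and lower it.

Call:
step_arm(
  angular=[
    [0,0,0],
    [0,0,0],
    [0,0,0],
    [0,0,0],
    [0,0,0],
    [0,0,0],
    [0,0,0],
    [0,0,0],
    [0,0,0],
    [0,0,0],
  ],
  travel=[
    [-0.01,0,0.04],
    [0,0,0.05],
    [0,0,0.038],
    [0,0,0.003],
    [0,0,0.003],
    [0,0,0.002],
    [0,0,0.001],
    [0,0,0.001],
    [0,0,0.001],
    [0,0,0],
  ],
  grip=[255,255,255,255,255,255,255,255,255,255],
)

```text
clock: 31.65
eef_pos: [0.4349, -0.1442, 0.0797]
eef_rot: [[0.003, 1.0, 0.001], [1.0, -0.003, -0.001], [-0.001, 0.001, -1.0]]
ft_force: [-1.0, 0.0, 1.8]
width: 0.0135
finger_force: 60.0
```

Call:
step_arm(
  angular=[
    [0,0,0],
    [0,0,0],
    [0,0,0],
    [0,0,0],
    [0,0,0],
    [0,0,0],
    [0,0,0],
    [0,0,0],
    [0,0,0],
    [0,0,0],
  ],
  travel=[
    [0,0,0],
    [0,0,0],
    [0,0,0],
    [0,0,-0.03],
    [0,0,-0.06],
    [0,0,-0.06],
    [0,0,-0.06],
    [0,0,-0.01],
    [0.03,0.025,0],
    [0.03,0.025,0],
  ],
  grip=[110,110,110,110,110,110,110,110,110,110],
)

```text
clock: 32.9
eef_pos: [0.4844, -0.0834, 0.2977]
eef_rot: [[0.005, 1.0, -0.001], [1.0, -0.005, 0.0], [0.0, -0.001, -1.0]]
ft_force: [0.2, -0.5, -0.5]
width: 0.0536
finger_force: 0.0
```

Call:
step_arm(
  angular=[
    [0,0,0],
    [0,0,0],
    [0,0,10.2],
    [0,0,10.2],
    [0,0,10.2],
    [0,0,10.2],
    [0,0,10.2],
    [0,0,10.2],
    [0,0,10.2],
    [0,0,10.2],
  ],
  travel=[
    [0.033,0.027,0],
    [0.033,0.027,0],
    [0,0,0],
    [0,0,0],
    [0,0,0],
    [0,0,0],
    [0,0,0],
    [0,0,0],
    [0,0,0],
    [0,0,0],
  ],
  grip=[110,110,110,110,110,110,110,110,110,110],
)

```text
clock: 34.15
eef_pos: [0.5378, -0.018, 0.2968]
eef_rot: [[0.991, 0.137, -0.003], [0.137, -0.991, 0.001], [-0.003, -0.001, -1.0]]
ft_force: [-0.1, 0.1, -0.1]
width: 0.0536
finger_force: 0.0
```

```bash
python3 - <<'E'
from h import *
w=snap('wrist','w4.png')['frame'][:,:,::-1];b=snap('side','b4.png')['frame'][100:300,200:400,::-1]
print(arm.read_state()['eef_pos'])
o=np.zeros((600,640,3),np.uint8);o[:400]=w;o[400:,:200]=b;a=snap('scene','a4.png')['frame'][120:320,200:460,::-1];o[400:,210:470]=a;cv2.imwrite('pics/c4.png',o)
E
```

```text
[ 0.53783258 -0.01805209  0.29696603]
```

View pics/c4.png

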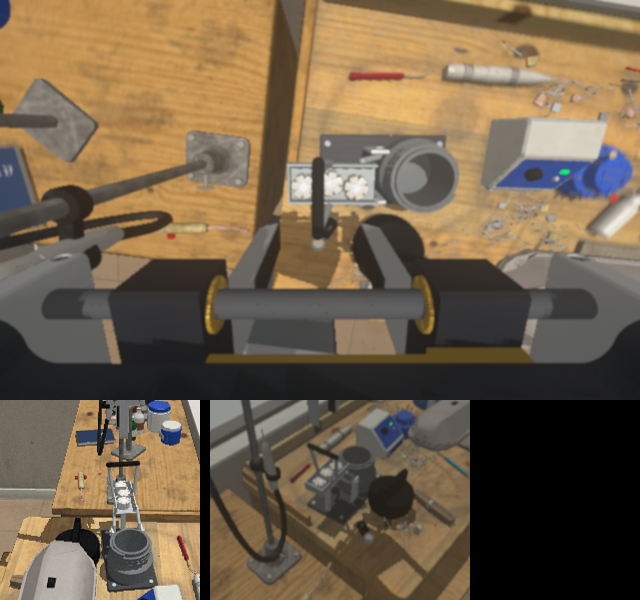

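The wrist view shows the bail from (319,160) to (318,240), midway between the fingers. The cap is standing on the bench in front of the barrel.

```bash
python3 - <<'E'
from h import *
A=onz('w4.png',(319,160),.212);B=onz('w4.png',(318,240),.212);print(A,B,(A+B)/2)
s=arm.read_state();print(s['eef_rot'].T@((A+B)/2-s['eef_pos']),s['q'])
c=onz('w4.png',(419,174),.1);print('mouth',c, s['eef_rot'].T@(c-s['eef_pos']))
for z in(.3,.4,.5): print('pole',proj('w4.png',[.529,.168,z]))
E
```

```text
[ 0.57953207 -0.01304582  0.212     ] [ 0.50026803 -0.02295935  0.212     ] [ 0.53990005 -0.01800259  0.212     ]
[0.00217607 0.00032514 0.08521639] [-1.11373235e+01  4.19241651e+00  8.61893527e+01  5.53189592e-04
  8.97759361e+01  7.04959952e+01]
mouth [ 0.56716986 -0.150416    0.1       ] [0.01017852 0.13540114 0.19707071]
pole [ 33.06151999 213.84650736]
pole [-287.53105519  309.96748094]
pole [ 5367.83982668 -1385.64182897]
```

Call:
step_arm(
  angular=[
    [0,0,0],
    [0,0,0],
    [0,0,0],
    [0,0,0],
    [0,0,0],
    [0,0,0],
    [0,0,0],
    [0,0,0],
    [0,0,0],
    [0,0,0],
  ],
  travel=[
    [0.002,0,0.05],
    [0,0,0.052],
    [0,0,0],
    [0,0.006,0],
    [0,0.0127,-0.0064],
    [0,0.0127,-0.0064],
    [0,0.0138,-0.004],
    [0,0.0138,-0.004],
    [0,0.0142,-0.0016],
    [0,0.0142,-0.0016],
  ],
  grip=[110,150,190,190,190,190,190,190,190,190],
)

```text
clock: 35.55
eef_pos: [0.5531, -0.1056, 0.2206]
eef_rot: [[0.99, 0.142, -0.0], [0.142, -0.99, -0.0], [-0.0, 0.0, -1.0]]
ft_force: [0.2, 0.5, -0.7]
width: 0.024
finger_force: 0.3
```

Call:
step_arm(
  angular=[
    [0,0,0],
    [0,0,0],
    [0,0,0],
    [0,0,0],
    [0,0,0],
    [0,0,0],
    [0,0,0],
    [0,0,0],
    [0,0,0],
    [0,0,0],
  ],
  travel=[
    [0,0.0142,0.001],
    [0,0.0142,0.001],
    [0,0.0139,0.0034],
    [0,0.0139,0.0034],
    [0,0.0131,0.0057],
    [0,0.0131,0.0057],
    [0,0.0074,0.0044],
    [0,0,0],
    [0,0,0],
    [0,0,0],
  ],
  grip=[190,190,190,190,190,190,190,190,190,190],
)

```text
clock: 36.8
eef_pos: [0.5655, -0.1915, 0.1955]
eef_rot: [[0.99, 0.143, -0.001], [0.143, -0.99, 0.003], [-0.001, -0.004, -1.0]]
ft_force: [-1.6, 4.9, 0.1]
width: 0.0239
finger_force: 2.6
```

```bash
python3 - <<'E'
from h import *
w=snap('wrist','w5.png')['frame'][:,:,::-1];b=snap('side','b5.png')['frame'][100:300,220:420,::-1];a=snap('scene','a5.png')['frame'][130:250,270:390,::-1]
s=arm.read_state();print(s['eef_pos'],s['ft_force'])
o=np.zeros((400,800,3),np.uint8);o[:,:400]=cv2.resize(b,(400,400),interpolation=3);o[:,400:]=cv2.resize(a,(400,400),interpolation=3);cv2.imwrite('pics/c5.png',o)
E
```

```text
[ 0.56550003 -0.19146115  0.19554351] [-0.91177612  5.36577753 -0.58269338]
```

View pics/c5.png

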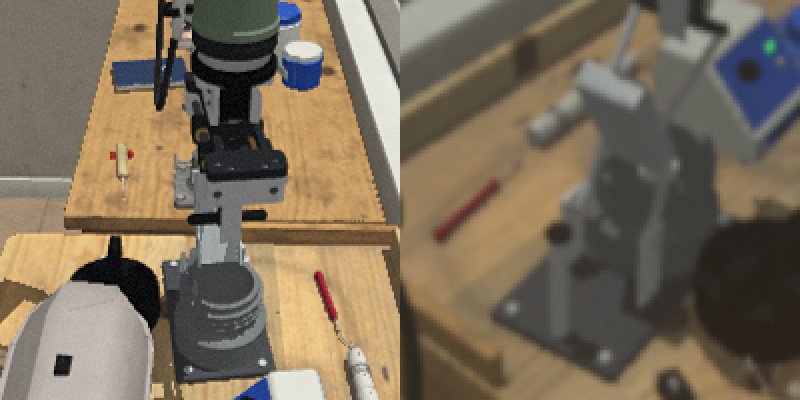

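Side and scene views show the pan fully tipped over the barrel, at its stop. I'll hold briefly, then swing it back under control.

Call:
step_arm(
  angular=[
    [0,0,0],
    [0,0,0],
    [0,0,0],
    [0,0,0],
    [0,0,0],
    [0,0,0],
    [0,0,0],
    [0,0,0],
    [0,0,0],
    [0,0,0],
  ],
  travel=[
    [0,0,0],
    [0,0,0],
    [0,0,0],
    [0,-0.0074,-0.0044],
    [0,-0.0131,-0.0057],
    [0,-0.0131,-0.0057],
    [0,-0.0139,-0.0034],
    [0,-0.0139,-0.0034],
    [0,-0.0142,-0.001],
    [0,-0.0142,-0.001],
  ],
  grip=[190,190,190,190,190,190,190,190,190,190],
)

```text
clock: 38.2
eef_pos: [0.5527, -0.1032, 0.2206]
eef_rot: [[0.99, 0.143, -0.0], [0.143, -0.99, 0.0], [-0.0, -0.0, -1.0]]
ft_force: [0.1, 0.4, -0.2]
width: 0.0236
finger_force: 0.0
```

Call:
step_arm(
  angular=[
    [0,0,0],
    [0,0,0],
    [0,0,0],
    [0,0,0],
    [0,0,0],
    [0,0,0],
    [0,0,0],
    [0,0,0],
    [0,0,0],
    [0,0,0],
  ],
  travel=[
    [0,-0.0142,0.0016],
    [0,-0.0142,0.0016],
    [0,-0.0138,0.004],
    [0,-0.0138,0.004],
    [0,-0.0127,0.0064],
    [0,-0.0127,0.0064],
    [0,-0.006,0],
    [0,0,0],
    [0,0,-0.05],
    [0,0,-0.052],
  ],
  grip=[190,190,190,190,190,190,150,110,110,110],
)

```text
clock: 39.45
eef_pos: [0.5402, -0.0184, 0.2994]
eef_rot: [[0.99, 0.142, -0.002], [0.142, -0.99, -0.0], [-0.002, -0.0, -1.0]]
ft_force: [0.7, 0.3, -0.0]
width: 0.0534
finger_force: 0.0
```

```bash
python3 - <<'E'
from h import *
w=snap('wrist','w6.png')['frame'][100:260,240:480,::-1];b=snap('side','b6.png')['frame'][150:300,220:420,::-1];a=snap('scene','a6.png')['frame']
s=arm.read_state();print(s['clock'],s['eef_pos'],s['ft_force'])
o=np.zeros((400,800,3),np.uint8);o[:300,:400]=cv2.resize(b,(400,300),interpolation=3);o[:267,400:]=cv2.resize(w,(400,267),interpolation=3);cv2.imwrite('pics/c6.png',o)
E
```

```text
39.6 [ 0.54312177 -0.01888857  0.30336872] [ 0.72261388 -0.23987839 -0.01041064]
```

View pics/c6.png

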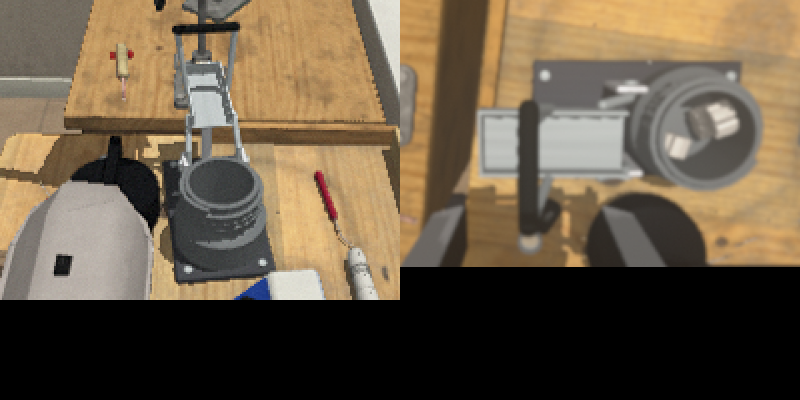

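The pan is empty and level, the stars lie in the barrel, the cap stands on the bench, and the arm is clear.

```bash
python3 -c "
from plant import close_job
print(close_job())"
```

```text
the job is handed in; nothing more can be done
None
```

The job is handed in at about 40 s: the cap stands upright on the bench in front of the stand and the pan is empty. In the last image stars lie inside the barrel, but I could make out only two or three there and did not count all three, and I saw no bystander disturbed.

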